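# Show the class which test cylinder is measured, start the record, show the next one

### The arm

A 7-joint arm with a two-finger parallel gripper is mounted at the origin on the work surface. World frame = base frame: x ahead of the robot, y to its left, z up, the work surface at z = 0. Lengths are in m, angles in rad, forces in N, time in s.
With the tool pointing down it reaches from about 0.4 to 0.85 m from the base axis. Payload 4.5 kg.
Tool frame: the origin (TCP) lies between the finger pads, 19 mm behind the fingertips; this is the grasp point; z points along the fingers, y is the line along which they close (so a half turn about z gives the same grasp; the last joint's range is limited). The gripper opens to 85 mm and grips with 20 to 120 N. Pads are 22 mm wide; open, the fingers measure 114 mm over their backs; the gripper's body (76 mm by 85 mm) begins 54 mm behind the grasp point. The pads swing forward as they close: fully open they stand 13 mm farther back than shut.
Start: joints at [0.034, 0.689, -0.195, 1.565, 0.157, 0.902, -0.215], TCP at [0.625, 0, 0.25] pointing down, gripper open.
Joint ranges: [-3.01, 3.01], [-0.46, 2.08], [-1.47, 1.51], [0.13, 2.56], [-1, 4.14], [0.04, 2.09], [-2.66, 2.66]. Speed limits (rad/s): [2.57, 2.57, 3.14, 3.14, 3.14, 3.14, 3.14].

### API

Orientations are given as [roll, pitch, yaw] about the fixed x, y, z axes, in that order (R = Rz(yaw) Ry(pitch) Rx(roll)).
In Python, from bench import sensors, vision, close_job gives the robot as it stands.
- The arm moves only by the tool move_arm, never from a script. Its argument "commands" is a list of rows, each a list of 7 numbers: the shift along the tool's x, y, z in m, then the turn, a rotation vector about the tool's x, y, z in rad, then the opening, from -1 (shut) to 1 (fully open), so that 0 is half open. A call has 1 to 20 rows; each row is the pose to reach, as a shift and turn from the pose commanded when the call began, along the tool's axes at that moment; what a row does not reach only later rows make up. A row lasts 1/8 s, in which the tool goes at most 62.5 mm and 10.7 degrees, less where a joint would pass 70% of its speed; a pose out of reach is approached as far as the arm can. A call with a gripper value outside its range is refused whole. The fingers move at their own pace and stop on an object; the grip force is fixed at half the most. Time passes only in rows, so rows that repeat a pose let the fingers close. It gives the time, the measured TCP pose, the force, the opening and the grip force at its end, in the units of the state.
- sensors.observe(): the state, without advancing time (a new reading comes with each control period).
- vision.camera(name): name is "scene" or "side" or "wrist"; returns a dict with "pixels" (384x512x3 uint8, red, green, blue), "z_map" (384x512 float32, m along the optical axis (not along the pixel's ray), 0 where there is no reading), "fx", "fy", "cx", "cy" (pixels), "xyz" and "rotation" of the camera in the world; the wrist camera has in their place "hand_eye" (4x4, takes a point from camera to tool coordinates, whose origin is the TCP and whose axes are the flange's). Camera axes: x right, y down, z forward; pixel columns grow to the right and rows downward; lengths in m; the calibration is good to about 2 mm. A picture is of the moment at which its call begins: read the wrist's pose just before it.
- close_job(): hands the job in; it is judged then, once.
The state is a dict: "t": time; "q": joint angles; "dq": joint speeds; "tau": joint torques, N m; "ee_pos": TCP position; "tcp_rot": TCP orientation; "force": force on the tool from outside, world axes, zero at the start; "moment": the same for the moment, N m; "grip_width": opening from 0.0 (shut) to 1.0 (fully open); "grasp_force": force on a finger pad.
Only numpy, scipy, OpenCV 4.12 (cv2) and the standard library are available. Lean on these libraries where they do the work, as an engineer would, in place of code of your own. Each camera call takes 0.05 s, during which the arm holds its last target. There are 200 camera calls.

### The job

Using only the fingertips and without touching any cylinder, point straight down at the middle of the top of the tallest clear test cylinder on the tray, with the fingertips two or three centimetres above it, and stay there for at least two seconds so that the class sees which one is measured. Then press the large button on the lid of the blue echo unit fully down and let it come up again, and lastly point in the same way at the flattest of the clear cylinders and finish while still pointing at it. Do not point at the two cylinders in between, do not press the small button, and leave everything else where it stands.

Things in the scene. Friction and masses are not known exactly. Their poses are not given: they have to be found in the camera images.
- cyl_tall: loose upright clear acrylic test cylinder, 40 mm in diameter, 80 mm high (the tallest of the four), with a thin blue band near its foot like all four; stands on the tray; origin at the centre of its underside, z up
- cyl_tall_top (a point): centre of the top face of that 80 mm cylinder, z up
- cyl_medium: loose upright clear acrylic test cylinder, 40 mm in diameter, 55 mm high (one of the two in between), with a thin blue band near its foot like all four; stands on the tray; origin at the centre of its underside, z up
- cyl_medium_top (a point): centre of the top face of that 55 mm cylinder, z up
- cyl_low: loose upright clear acrylic test cylinder, 40 mm in diameter, 38 mm high (one of the two in between), with a thin blue band near its foot like all four; stands on the tray; origin at the centre of its underside, z up
- cyl_low_top (a point): centre of the top face of that 38 mm cylinder, z up
- cyl_flat: loose upright clear acrylic test cylinder, 40 mm in diameter, 20 mm high (the flattest of the four), with a thin blue band near its foot like all four; stands on the tray; origin at the centre of its underside, z up
- cyl_flat_top (a point): centre of the top face of that 20 mm cylinder, z up
- tray: fixed white tray lying on the bench, 260 mm (its x) by 340 mm (its y), floor 4 mm thick, rim 12 mm high; origin at the centre of its underside. The four cylinders stand on its floor in any order, centres at least 90 mm apart
- probe: loose ultrasonic probe standing on the tray among the cylinders, orange foot 22 mm in diameter, 36 mm high; bystander; origin at the centre of its underside
- unit: fixed blue echo unit, 110 mm (its x) by 150 mm (its y), lid 50 mm above the bench, black front with two sockets towards its -x; origin at the centre of its underside. On the lid are two grey round push buttons: the large record button at (-12, +38) mm and the small power button at (-12, -42) mm in its frame
- record_top (a point): centre of the top of the LARGE round button (28 mm in diameter, standing 10 mm out of its black collar) on the echo unit, 72 mm above the bench when up; z up; it moves down with the button
- record (a joint): travel of the large button: 0 up, 0.006 m fully down; springs back by itself; pressed straight down, about 5 N takes it fully down; it counts as pressed beyond 0.004
- power (a joint): travel of the SMALL round button (16 mm in diameter), 80 mm from the large one: 0 up, 0.004 m fully down; about 4 N; not to be pressed
- gel: loose clear gel bottle, 52 mm in diameter, 150 mm high, standing on the bench to the right of the tray; bystander; origin at the centre of its underside
- step_block: loose aluminium step block, 30 by 80 mm, four steps up to 40 mm high, on the bench on the robot's side of the echo unit; bystander; origin at the centre of its underside
Things that resemble listed ones, but are neither listed nor needed, are in the scene too. What is shaped like the cyl_medium but yellow is not meant. What is shaped like the cyl_tall but green or yellow is not meant.

How it is judged:
On the way, in this order (a step that is already met when the one before it is completed fails the run):
1. the tool points at the tallest cylinder from just above, for two seconds (horizontal distance between the grasp point and cyl_tall_top below 0.02 m and z of the grasp point in the frame of cyl_tall_top between 0.015 and 0.08 m and angle between the grasp point's own z axis and vertical above 2.36 rad), for 1.9 s.
2. the large button is pressed down by the fingers (value of joint record above 0.004 m and contact force between the fingers and unit above 0.5 N).
3. the large button is up again and the tool points at the flattest cylinder from just above (horizontal distance between the grasp point and cyl_flat_top below 0.02 m and z of the grasp point in the frame of cyl_flat_top between 0.015 and 0.08 m and angle between the grasp point's own z axis and vertical above 2.36 rad and value of joint record below 0.002 m), for 0.5 s.
At the end, for the whole second after the job is handed in: Tool point over the flattest cylinder (within 20 mm of its axis, 15 to 80 mm above its top; the fingertips stand about 19 mm past it), pointing down within 45 degrees; both buttons up; cylinders upright and within 6 mm, bystanders within 15 mm, of their starts (all of step 3 and value of joint power below 0.002 m and distance of each of cyl_tall, cyl_medium, cyl_low, cyl_flat from where it was at the start of the episode below 0.006 m and distance of each of probe, gel, step_block from where it was at the start of the episode below 0.015 m and angle between each of cyl_tall, cyl_medium, cyl_low, cyl_flat's own z axis and vertical below 0.1 rad); the robot touches nothing.
It fails at once if a cylinder is touched (contact force between any of the fingers, the arm and cyl_tall above 0.3 N or contact force between any of the fingers, the arm and cyl_medium above 0.3 N or contact force between any of the fingers, the arm and cyl_low above 0.3 N or contact force between any of the fingers, the arm and cyl_flat above 0.3 N).
It fails at once if a cylinder is moved or lifted (distance of any of cyl_tall, cyl_medium, cyl_low, cyl_flat from where it was at the start of the episode above 0.006 m).
It fails at once if the tool points from just above at one of the two cylinders in between (tool point within 20 mm sideways of its centre and less than 60 mm above its top) ((horizontal distance between the grasp point and cyl_medium_top below 0.02 m and z of the grasp point in the frame of cyl_medium_top below 0.06 m) or (horizontal distance between the grasp point and cyl_low_top below 0.02 m and z of the grasp point in the frame of cyl_low_top below 0.06 m)).
It fails at once if the small button is pressed (value of joint power above 0.002 m).
It fails at once if a bystander is moved or lifted (distance of any of probe, gel, step_block from where it was at the start of the episode above 0.015 m).
It also fails if it takes over 54 s, if anything falls off the work surface, if the arm or the gripper's body presses on something with over 40 N, if the wrist force passes 120 N, or if a joint passes its speed limit or range.

## Working session

There is one attempt and no reset: what is moved stays moved. The work goes in short steps, Python scripts to look and compute and a tool call to move; the robot and the scene stay as the last step left them, time stands still between calls to the robot, and variables do not carry over. Pictures are saved under pics/ and viewed, at most 10 in all, crops included, and the job is handed in when it is done.

Besides the shell and the picture viewer there is one more tool, called in YAML: its name, and indented under it one key for each argument. move_arm: Moves the arm, as the interface text tells. Its arguments: {"type":"object","properties":{"commands":{"type":"array","items":{"type":"array","items":{"type":"number"}}}},"required":["commands"]}

```bash
mkdir -p pics
python3 - <<'E'
from bench import sensors, vision
import cv2, pickle
s=sensors.observe(); print(s)
d={}
for n in("scene","side","wrist"):
    c=vision.camera(n); d[n]=c
    cv2.imwrite(f"pics/{n}0.png",c["pixels"][:,:,::-1])
    print(n,{k:v for k,v in c.items() if k not in("pixels","z_map")})
pickle.dump((s,d),open("d0.pkl","wb"))
E
```

```text
{'t': 0.0, 'q': array([ 0.03380958,  0.68997797, -0.1945188 ,  1.5663681 ,  0.15726815,
        0.90254638, -0.21509859]), 'dq': array([-1.36824480e-04, -5.51036332e-04, -9.78123605e-05, -1.16552167e-03,
        7.25547909e-04, -1.92396628e-03, -1.98360225e-03]), 'tau': array([ 1.13546095e-03, -5.39627159e+01, -1.26661520e+00, -1.58547074e+01,
        9.07521317e-03,  9.41080711e-03,  5.53111545e-05]), 'ee_pos': array([ 6.24357512e-01, -4.80953535e-05,  2.49181503e-01]), 'tcp_rot': array([-3.13968570e+00,  1.19584296e-04,  1.57085960e+00]), 'force': array([ 0.71519116, -0.62311819,  0.0485991 ]), 'moment': array([ 0.00848901, -0.00858185,  0.02099323]), 'grasp_force': 0.0, 'grip_width': 0.9988354805226068}
scene {'fx': 475.0425230011902, 'fy': 475.0425230011902, 'cx': 247.76682116564936, 'cy': 190.72907720655115, 'xyz': array([ 1.17354928, -0.13369429,  0.96544557]), 'rotation': array([-2.46477114, -0.00401256,  1.46245976])}
side {'fx': 431.5032257878794, 'fy': 431.5032257878794, 'cx': 251.76903773215918, 'cy': 195.18682085033322, 'xyz': array([-0.06196239, -0.66180942,  1.01066695]), 'rotation': array([-2.41644571, -0.00332622, -0.71708277])}
wrist {'fx': 283.31272140789076, 'fy': 283.31272140789076, 'cx': 255.83896471674205, 'cy': 191.7496841849559, 'hand_eye': array([[ 1.70577269e-04, -9.62332215e-01, -2.71876221e-01,
         6.89956015e-02],
       [ 9.99999952e-01,  2.34585959e-04, -2.02931925e-04,
         5.17373633e-04],
       [ 2.59066273e-04, -2.71876173e-01,  9.62332208e-01,
        -1.23971854e-01],
       [ 0.00000000e+00,  0.00000000e+00,  0.00000000e+00,
         1.00000000e+00]])}
```

View pics/scene0.png

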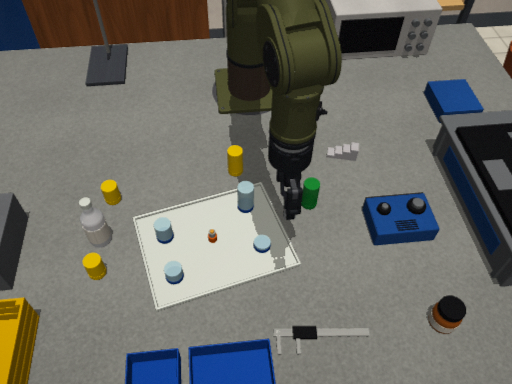

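View pics/side0.png

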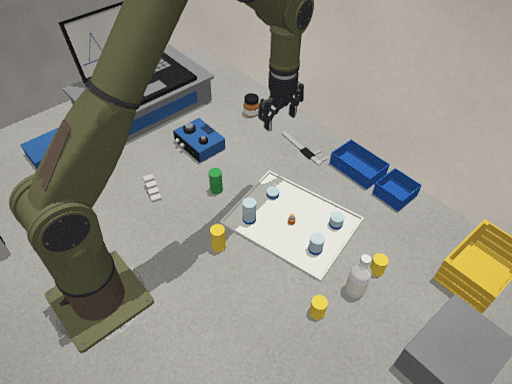

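View pics/wrist0.png

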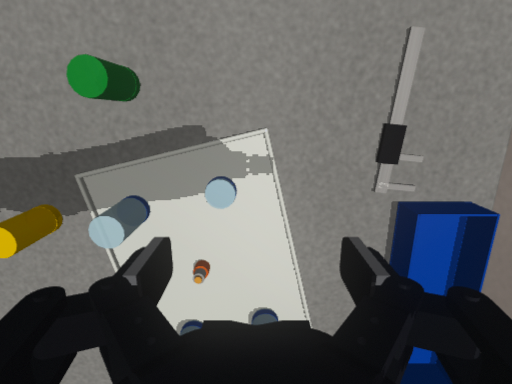

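The scene picture shows the tallest clear cylinder at about (246,196), the flat one at (262,243), and the other two at (163,230) and (174,272). The unit's large button is at (416,204) and the small one at (384,207). The side and wrist views agree: tall at (249,210) and flat at (273,192) in the side view, tall top at (107,232) and flat at (220,192) in the wrist view.

```bash
cat > h.py <<'E'
import numpy as np, cv2
from scipy.spatial.transform import Rotation as R
def pose(c,s):
    if "xyz" in c: return R.from_euler("xyz",c["rotation"]).as_matrix(),c["xyz"]
    T=np.eye(4);T[:3,:3]=R.from_euler("xyz",s["tcp_rot"]).as_matrix();T[:3,3]=s["ee_pos"];T=T@c["hand_eye"]
    return T[:3,:3],T[:3,3]
def rays(c,s,uv):
    r,p=pose(c,s);uv=np.atleast_2d(uv).astype(float)
    return np.c_[(uv[:,0]-c["cx"])/c["fx"],(uv[:,1]-c["cy"])/c["fy"],np.ones(len(uv))]@r.T,p
def plane(c,s,uv,z):
    d,p=rays(c,s,uv); return p+d*((z-p[2])/d[:,2:])
def cloud(c,s):
    v,u=np.mgrid[:384,:512];d,p=rays(c,s,np.c_[u.ravel(),v.ravel()])
    w=p+d*c["z_map"].reshape(-1,1); w[c["z_map"].ravel()==0]=np.nan
    return w.reshape(384,512,3)
def blobs(m,a=25):
    n,l,st,ce=cv2.connectedComponentsWithStats(m.astype(np.uint8))
    return [(l==i,st[i],ce[i]) for i in range(1,n) if st[i][4]>=a]
E
python3 - <<'E'
import pickle,numpy as np,cv2
from h import *
np.set_printoptions(precision=4,suppress=True)
s,d=pickle.load(open("d0.pkl","rb"))
for n,c in d.items():
    hsv=cv2.cvtColor(c["pixels"],cv2.COLOR_RGB2HSV);w=cloud(c,s)
    H,S,V=[hsv[...,i] for i in range(3)]
    print(n,"light")
    for m,st,ce in blobs((H>88)&(H<108)&(S>40)&(S<150)&(V>95),40):
        if st[4]>2500: continue
        p=w[m];p=p[~np.isnan(p[:,0])]
        if len(p)<10 or p[:,2].max()>.2: continue
        zt=np.percentile(p[:,2],95);t=p[p[:,2]>zt-.004]
        print(st,ce,"hsv",np.median(hsv[m],0),"ztop",zt,len(p),"top mid",(t.min(0)+t.max(0))/2,"size",np.ptp(t,axis=0))
    # unit: lid, buttons (height over lid)
    g=(w[...,2]>.065)&(w[...,2]<.078)&(S<90)&(w[...,1]>.1)&(w[...,1]<.5)&(w[...,0]>.4)&(w[...,0]<.85)
    print("buttons")
    for m,st,ce in blobs(g,8):
        p=w[m];print(st,ce,p.mean(0),(p.min(0)+p.max(0))/2,np.ptp(p,axis=0))
    b=(H>105)&(H<125)&(S>150)&(abs(w[...,2]-.05)<.004)
    for m,st,ce in blobs(b,200):
        p=w[m][:,:2].astype(np.float32);print("lid",st,cv2.minAreaRect(p))
E
```

```text
scene light
[238 193  15  17 168] [245.6012 202.2679] hsv [ 97.  56. 105.] ztop 0.07221850167213162 168 top mid [ 0.473  -0.0533  0.0751] size [0.0083 0.0202 0.0133]
[156 227  16  14 164] [163.2927 233.628 ] hsv [ 97.  56. 107.] ztop 0.06031025756256993 163 top mid [ 0.5417 -0.2573  0.0596] size [0.0146 0.0275 0.0061]
[254 236  17  14 185] [261.8649 242.7081] hsv [ 95.  45. 197.] ztop 0.02719799995287501 183 top mid [ 0.5785 -0.033   0.026 ] size [0.0339 0.0361 0.0055]
[166 266  16  16 206] [173.335  273.4563] hsv [ 96.  47. 193.] ztop 0.044574086603454986 205 top mid [ 0.6438 -0.2361  0.0433] size [0.025  0.0333 0.0053]
buttons
[411 198  13  10 104] [417.1827 202.5673] [0.5379 0.343  0.0716] [0.5362 0.3434 0.0706] [0.0276 0.0272 0.0112]
[381 203   7   7  36] [384.2222 205.6667] [0.5375 0.2633 0.0699] [0.5373 0.2638 0.0698] [0.0151 0.0153 0.0088]
[499 244   7  12  43] [501.8837 249.4651] [0.6838 0.4855 0.0721] [0.6833 0.4856 0.0718] [0.0247 0.0046 0.012 ]
[501 257  11  15  56] [506.6071 262.9464] [0.7167 0.4816 0.0707] [0.7186 0.4815 0.0715] [0.034  0.0124 0.0126]
[439 295  27  25 51
[... 854 characters left out ...]
1 136   5   6  15] [202.6667 138.    ] [0.5319 0.2611 0.0694] [0.5317 0.2585 0.0692] [0.0129 0.0245 0.0081]
lid [174 118  50  36 483] ((0.545356273651123, 0.30457428097724915), (0.1517380028963089, 0.10868427157402039), 89.35001373291016)
wrist light
[205 179  31  29 693] [220.0087 192.8326] hsv [ 98.  48. 190.] ztop 0.025084739689612744 690 top mid [ 0.5778 -0.0317  0.0235] size [0.0374 0.0376 0.0049]
[ 89 216  36  32 759] [105.5046 231.2134] hsv [ 96.  42. 189.] ztop 0.08509495592170963 756 top mid [ 0.459  -0.0592  0.0836] size [0.0382 0.0382 0.0047]
buttons
lid [405 212  95  80 826] ((0.8696624636650085, -0.10373477637767792), (0.1095467209815979, 0.10146977752447128), 89.96927642822266)
```

Both heights and positions are clear: tall top (0.459,-0.059,0.084), flat top (0.578,-0.032,0.024), large button (0.536,0.342,0.072). With the tool at yaw 90°, tool x = world y, tool y = world x and tool z = down. First I shut the gripper and move over the tall cylinder.

move_arm:
  commands:
    - [0,0,0,0,0,0,-1]
    - [-0.005,-0.015,0.005,0,0,0,-1]
    - [-0.012,-0.035,0.012,0,0,0,-1]
    - [-0.02,-0.06,0.02,0,0,0,-1]
    - [-0.03,-0.085,0.03,0,0,0,-1]
    - [-0.04,-0.11,0.04,0,0,0,-1]
    - [-0.05,-0.135,0.05,0,0,0,-1]
    - [-0.056,-0.155,0.056,0,0,0,-1]
    - [-0.059,-0.165,0.06,0,0,0,-1]
    - [-0.059,-0.165,0.06,0,0,0,-1]
    - [-0.059,-0.165,0.06,0,0,0,-1]
    - [-0.059,-0.165,0.06,0,0,0,-1]

```text
t: 1.65
ee_pos: [0.4611, -0.0586, 0.1902]
tcp_rot: [3.14, -0.0, 1.571]
force: [-0.2, 1.2, 0.2]
grip_width: 0.002
grasp_force: 0.0
```

move_arm:
  commands:
    - [0,0,0.015,0,0,0,-1]
    - [0,-0.002,0.03,0,0,0,-1]
    - [0,-0.002,0.045,0,0,0,-1]
    - [0,-0.002,0.055,0,0,0,-1]
    - [0,-0.002,0.061,0,0,0,-1]
    - [0,-0.002,0.061,0,0,0,-1]

```text
t: 2.4
ee_pos: [0.4581, -0.0589, 0.1288]
tcp_rot: [-3.141, -0.0, 1.571]
force: [-0.3, 0.3, -0.5]
grip_width: -0.002
grasp_force: 0.0
```

Run:
```python
from bench import sensors, vision
import cv2,numpy as np
from h import *
s=sensors.observe(); print(s["ee_pos"],s["force"],s["t"])
c=vision.camera("side");cv2.imwrite("pics/side1.png",cv2.resize(c["pixels"][100:300,150:400,::-1],None,fx=3,fy=3))
```

```text
[ 0.45808822 -0.05887392  0.12882052] [-0.29911651  0.28451787 -0.45729701] 2.4
```

View pics/side1.png

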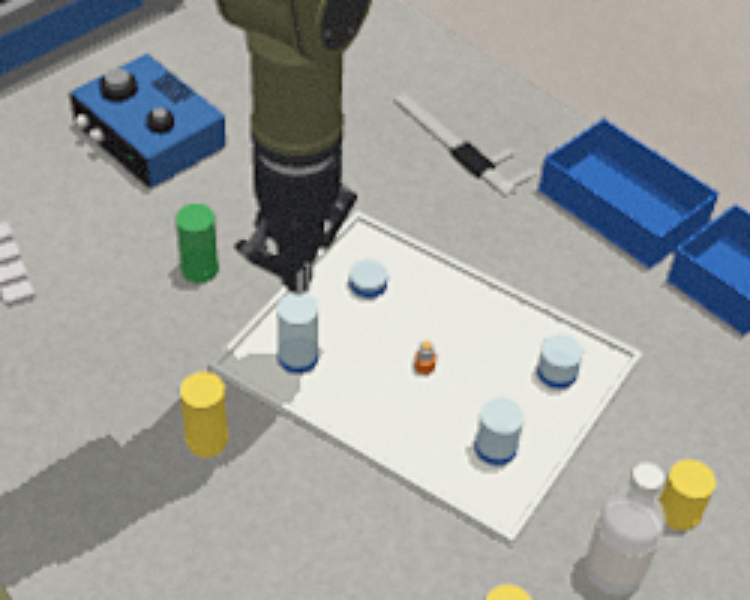

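The crop shows the fingertips at (297,288) just above the tall cylinder's top at (298,308), centred and not touching. I hold for 2.5 s, then lift.

move_arm:
  commands:
    - [0,0,0,0,0,0,-1]
    - [0,0,0,0,0,0,-1]
    - [0,0,0,0,0,0,-1]
    - [0,0,0,0,0,0,-1]
    - [0,0,0,0,0,0,-1]
    - [0,0,0,0,0,0,-1]
    - [0,0,0,0,0,0,-1]
    - [0,0,0,0,0,0,-1]
    - [0,0,0,0,0,0,-1]
    - [0,0,0,0,0,0,-1]
    - [0,0,0,0,0,0,-1]
    - [0,0,0,0,0,0,-1]
    - [0,0,0,0,0,0,-1]
    - [0,0,0,0,0,0,-1]
    - [0,0,0,0,0,0,-1]
    - [0,0,0,0,0,0,-1]
    - [0,0,0,0,0,0,-1]
    - [0,0,0,0,0,0,-1]
    - [0,0,0,0,0,0,-1]
    - [0,0,0,0,0,0,-1]

```text
t: 4.95
ee_pos: [0.458, -0.059, 0.129]
tcp_rot: [3.142, -0.0, 1.571]
force: [0.3, -0.1, -0.8]
grip_width: 0.0
grasp_force: 0.0
```

move_arm:
  commands:
    - [0,0,-0.01,0,0,0,-1]
    - [0,0,-0.025,0,0,0,-1]
    - [0,0,-0.04,0,0,0,-1]
    - [0.015,0.003,-0.05,0,0,0,-1]
    - [0.04,0.008,-0.05,0,0,0,-1]
    - [0.07,0.014,-0.05,0,0,0,-1]
    - [0.1,0.02,-0.05,0,0,0,-1]
    - [0.13,0.025,-0.05,0,0,0,-1]
    - [0.16,0.03,-0.05,0,0,0,-1]
    - [0.19,0.036,-0.05,0,0,0,-1]
    - [0.22,0.042,-0.05,0,0,0,-1]
    - [0.25,0.05,-0.05,0,0,0,-1]
    - [0.28,0.055,-0.05,0,0,0,-1]
    - [0.31,0.06,-0.05,0,0,0,-1]
    - [0.34,0.065,-0.05,0,0,0,-1]
    - [0.37,0.071,-0.05,0,0,0,-1]
    - [0.39,0.076,-0.04,0,0,0,-1]
    - [0.402,0.078,-0.03,0,0,0,-1]
    - [0.402,0.078,-0.02,0,0,0,-1]
    - [0.402,0.078,-0.01,0,0,0,-1]

```text
t: 7.45
ee_pos: [0.5358, 0.3417, 0.1382]
tcp_rot: [-3.141, 0.002, 1.57]
force: [0.6, 0.3, 0.2]
grip_width: 0.002
grasp_force: 0.0
```

Run:
```python
from bench import sensors, vision
import cv2,numpy as np
from h import *
s=sensors.observe(); print(s["ee_pos"],s["tcp_rot"],s["force"],s["t"])
c=vision.camera("scene");cv2.imwrite("pics/scene2.png",cv2.resize(c["pixels"][100:290,270:512,::-1],None,fx=3,fy=3))
```

```text
[0.53578341 0.34174202 0.13822606] [-3.14094743e+00  1.53712827e-03  1.56993962e+00] [0.59547699 0.32354136 0.20147862] 7.45
```

View pics/scene2.png

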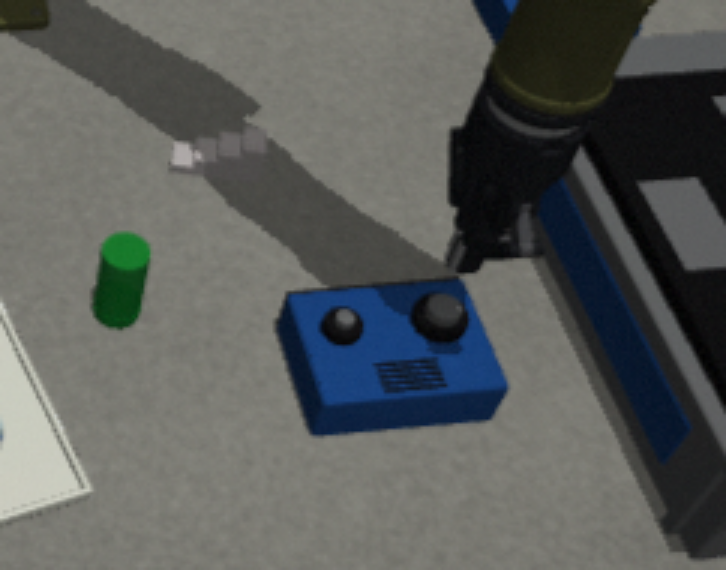

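The crop shows the fingertips at (462,265), hanging about 47 mm above the large button at (441,310). The offset matches the view's perspective, and the small button at (343,322) is well clear. I descend to press.

move_arm:
  commands:
    - [0,0,0.012,0,0,0,-1]
    - [0,0,0.024,0,0,0,-1]
    - [0,0,0.034,0,0,0,-1]
    - [0,0,0.042,0,0,0,-1]
    - [0,0,0.046,0,0,0,-1]
    - [0,0,0.048,0,0,0,-1]
    - [0,0,0.05,0,0,0,-1]
    - [0,0,0.052,0,0,0,-1]
    - [0,0,0.054,0,0,0,-1]
    - [0,0,0.054,0,0,0,-1]
    - [0,0,0.054,0,0,0,-1]

```text
t: 8.88
ee_pos: [0.5361, 0.3431, 0.0853]
tcp_rot: [3.141, -0.0, 1.571]
force: [-1.0, -0.9, 4.5]
grip_width: 0.001
grasp_force: 2.3
```

move_arm:
  commands:
    - [0,0,0.001,0,0,0,-1]
    - [0,0,0.002,0,0,0,-1]
    - [0,0,0.003,0,0,0,-1]
    - [0,0,0.003,0,0,0,-1]
    - [0,0,0.003,0,0,0,-1]

```text
t: 9.5
ee_pos: [0.5362, 0.3431, 0.0845]
tcp_rot: [3.141, -0.0, 1.571]
force: [-6.0, -3.6, 21.4]
grip_width: 0.003
grasp_force: 10.7
```

The force jumped to 21 N with no further travel, so the button is fully down. Now I lift and travel to the flat cylinder.

move_arm:
  commands:
    - [0,0,-0.01,0,0,0,-1]
    - [0,0,-0.025,0,0,0,-1]
    - [0,0,-0.045,0,0,0,-1]
    - [0,0,-0.065,0,0,0,-1]
    - [-0.01,0.001,-0.085,0,0,0,-1]
    - [-0.03,0.003,-0.1,0,0,0,-1]
    - [-0.06,0.006,-0.1,0,0,0,-1]
    - [-0.09,0.01,-0.1,0,0,0,-1]
    - [-0.12,0.013,-0.1,0,0,0,-1]
    - [-0.15,0.017,-0.1,0,0,0,-1]
    - [-0.18,0.02,-0.1,0,0,0,-1]
    - [-0.21,0.024,-0.1,0,0,0,-1]
    - [-0.24,0.027,-0.1,0,0,0,-1]
    - [-0.27,0.03,-0.1,0,0,0,-1]
    - [-0.3,0.034,-0.1,0,0,0,-1]
    - [-0.33,0.037,-0.1,0,0,0,-1]
    - [-0.355,0.04,-0.1,0,0,0,-1]
    - [-0.37,0.042,-0.1,0,0,0,-1]
    - [-0.374,0.042,-0.1,0,0,0,-1]
    - [-0.374,0.042,-0.1,0,0,0,-1]

```text
t: 12.0
ee_pos: [0.5778, -0.0304, 0.1821]
tcp_rot: [-3.141, -0.001, 1.571]
force: [0.8, 0.0, 0.0]
grip_width: -0.001
grasp_force: 0.0
```

Run:
```python
from bench import sensors, vision
from h import *
s=sensors.observe(); print(s["ee_pos"],s["tcp_rot"],s["force"],s["t"])
for n in("scene","side"):
    c=vision.camera(n);w=cloud(c,s);S=cv2.cvtColor(c["pixels"],cv2.COLOR_RGB2HSV)[...,1]
    g=(w[...,2]>.065)&(w[...,2]<.078)&(S<90)&(abs(w[...,1]-.34)<.03)&(abs(w[...,0]-.535)<.03)
    print(n,"button z",np.percentile(w[g][:,2],[50,90]))
    cv2.imwrite(f"pics/{n}3.png",cv2.resize(c["pixels"][100:300,150:400,::-1],None,fx=3,fy=3))
```

```text
[ 0.57781014 -0.03041297  0.18208717] [-3.14147871e+00 -6.55881301e-04  1.57132015e+00] [0.77929803 0.00520994 0.03557366] 12.0
scene button z [0.07214994 0.07429002]
side button z [0.07201536 0.07476161]
```

Button up again. Descend 0.113 over the flat cylinder (TCP to 0.069).

move_arm:
  commands:
    - [0,0,0.01,0,0,0,-1]
    - [-0.001,0,0.025,0,0,0,-1]
    - [-0.001,0,0.04,0,0,0,-1]
    - [-0.001,0,0.055,0,0,0,-1]
    - [-0.001,0,0.07,0,0,0,-1]
    - [-0.001,0,0.085,0,0,0,-1]
    - [-0.001,0,0.097,0,0,0,-1]
    - [-0.001,0,0.106,0,0,0,-1]
    - [-0.001,0,0.111,0,0,0,-1]
    - [-0.001,0,0.113,0,0,0,-1]
    - [-0.001,0,0.113,0,0,0,-1]
    - [-0.001,0,0.113,0,0,0,-1]
    - [-0.001,0,0.113,0,0,0,-1]
    - [-0.001,0,0.113,0,0,0,-1]
    - [-0.001,0,0.113,0,0,0,-1]
    - [-0.001,0,0.113,0,0,0,-1]
    - [-0.001,0,0.113,0,0,0,-1]
    - [-0.001,0,0.113,0,0,0,-1]

```text
t: 14.35
ee_pos: [0.578, -0.0319, 0.069]
tcp_rot: [3.142, -0.0, 1.571]
force: [0.2, 0.5, 0.3]
grip_width: 0.004
grasp_force: 0.0
```

Run:
```python
from bench import sensors, vision
from h import *
s=sensors.observe(); print(s["ee_pos"],s["force"],s["t"])
c=vision.camera("side")
cv2.imwrite("pics/side4.png",cv2.resize(c["pixels"][100:300,150:400,::-1],None,fx=3,fy=3))
```

```text
[ 0.57802563 -0.03194446  0.06898532] [0.19274886 0.53734088 0.26036531] 14.35
```

View pics/side4.png

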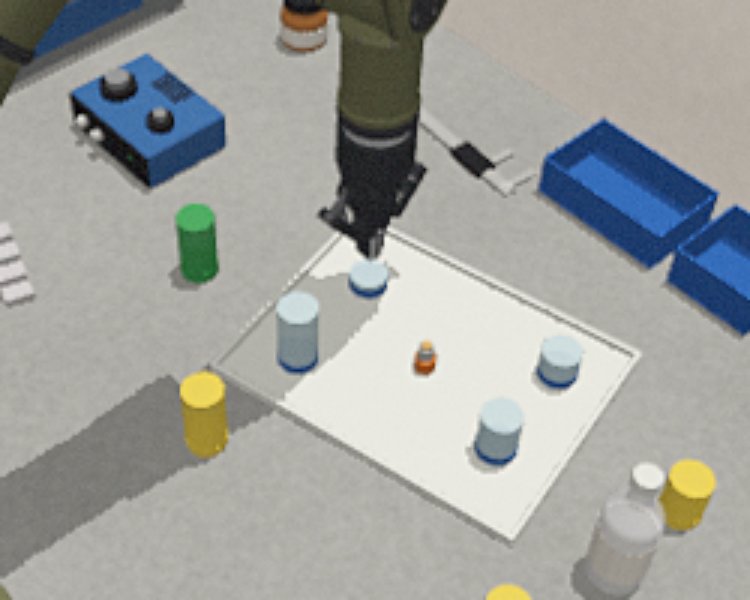

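The fingertips at (371,253) stand just above the flat cylinder's top at (369,270). All cylinders and bystanders are unmoved. I hand in.

```bash
python3 -c "
from bench import close_job
print(close_job())"
```

```text
the job is handed in; nothing more can be done
None
```

I pointed at the tallest cylinder for 2.5 s, pressed the large button fully down and it came back up, and handed the job in while pointing at the flattest cylinder; nothing looked moved in the last picture, but `close_job()` gave no verdict.

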